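Weigh the scrap pot on the spring balance

TASK

Weigh the small steel scrap pot: while it stands on the bench swing its folded-down wire bail upright, then lift the pot by the bail and hang the bail in both hooks of the spring balance's forked arm. Let the weight down slowly and gently until the balance carries all of it, so that the arm neither drops nor springs when you let go and is never driven down to its stop. Leave the pot hanging free, upright and still with its contents in it, and do not disturb the other things on the bench.

Things in the scene. Friction and masses are not known exactly. Their poses are not given: they have to be found in the camera images.
- pot: open round pot of bare sheet steel, 84 mm diameter, 58 mm tall, on the bench, with two pieces of scrap in it; all together under 0.75 kg, how much is not known beforehand. Origin: centre of its underside, z up. Its bail is hinged on two ears 50 mm above the underside; the hinge line crosses the pot's axis along the pot's y; the bail lies folded out to the pot's +x side
- bail (a joint): swing of the bail, rad: 0 = folded down on its stop, reaching out to the pot's +x side and 0.25 rad below level; 1.82 = upright (its middle 135 mm above the pot's underside, over the pot's axis); on to 3.64 = folded on the other side. The hinge rubs lightly (about 0.02 N m), so the bail stays where it is left
- bail_grip (a point): middle of the bail's cross-bar = centre of its black plastic sleeve, 12 mm diameter, 36 mm long along y (the pot's y), turning freely on the wire; 85 mm from the hinge line. On both sides of the sleeve the bare 4 mm wire runs straight out to 36 mm from the middle, then bends into the legs, 96 mm apart. Folded, about 32 mm are free between sleeve and pot wall
- balance: column spring balance fixed on the bench: grey foot 105 x 120 mm, aluminium column 30 x 40 mm and 312 mm tall, standing 125 mm behind (+x of its own frame) the hooks; origin on the bench straight below the hooks, z up, its forked arm points along its -x
- load_arm (a joint): how far the balance's arm has sunk, m: 0 = no load, 0.092 = bottom stop. A spring in the column carries it: about 0.2 N starts it moving, then about 0.08 N for each mm; hardly damped, so a load dropped on it or let go too high or too low makes it leap. Handled well it never moves faster than 5 cm/s
- fork_seat (a point): midway between the hooks, where the middle of the bail's wire lies when seated (262 mm above the bench unloaded; sinks with the arm); axes as the balance's. Hooks: 6 mm steel prongs, centres 28 mm to either side in y, each with a 12 mm wide dip, sloping sides; upturned tips 20 mm in front, 15 mm above this point; behind, prong tops 6 mm above it, cross-rod 74 mm behind
- casting_button: bare cast metal cone-shaped button, 40 mm diameter, 28 mm tall, lying in the pot; origin at its underside
- scrap_ring: bare metal finger ring, 22 mm diameter, 6 mm tall, lying in the pot; origin at its underside
- flux_jar: bystander: white jar with black screw cap, 53 mm diameter, 64 mm tall, origin at its underside
- masking_tape: bystander: roll of masking tape lying flat, 70 mm diameter, 20 mm tall, origin at its underside
- bench_block: bystander: square steel block 65 x 65 x 21 mm, origin at its underside

How it is judged:
On the way, in this order (a step that is already met when the one before it is completed fails the run):
1. the bail stands upright (within 0.25 rad) while the pot stands on the bench (value of joint bail between 1.57 and 2.07 rad and height (world z) of pot below 0.004 m and angle between pot's own z axis and vertical below 0.08 rad), for 0.2 s.
2. the pot hangs from the lifted bail, clear of the bench and not yet on the balance (height (world z) of pot above 0.03 m and angle between pot's own z axis and vertical below 0.4 rad and value of joint load_arm below 0.003 m), for 0.2 s.
At the end, for the whole second after the job is handed in: the bail lies in both hooks (middle within 10 mm along the arm, 12 mm sideways, 5 mm in height of the seat), the arm sunk 26 to 90 mm under the pot, which hangs clear of the bench, tilted under 0.35 rad, at rest (pot under 0.04, arm under 0.02 m/s), with button and ring in it (contact force between pot and load_arm above 2 N and value of joint load_arm between 0.026 and 0.09 m and x of bail_grip in the frame of fork_seat between -0.01 and 0.01 m and y of bail_grip in the frame of fork_seat between -0.012 and 0.012 m and z of bail_grip in the frame of fork_seat between -0.005 and 0.005 m and height (world z) of pot above 0.02 m and angle between pot's own z axis and vertical below 0.35 rad and linear speed of pot below 0.04 m/s and velocity of joint load_arm between -0.02 and 0.02 m/s and distance between casting_button and pot below 0.05 m and distance between scrap_ring and pot below 0.06 m); the robot touches nothing.
It fails at once if the balance's arm dropped or sprang (faster than 0.07 m/s) (velocity of joint load_arm above 0.07 m/s or velocity of joint load_arm below -0.07 m/s).
It fails at once if the balance's arm driven to its bottom stop (value of joint load_arm above 0.091 m).
It fails at once if the pot tipped by more than 0.6 rad (angle between pot's own z axis and vertical above 0.6 rad).
It fails at once if a bystander moved by more than 20 mm (distance of any of flux_jar, masking_tape, bench_block from where it was at the start of the episode above 0.02 m).
It also fails if it takes over 64 s, if anything falls off the work surface, if the arm or the gripper's body presses on something with over 40 N, if the wrist force passes 120 N, or if a joint passes its speed limit or range.

ROBOT

A 6-joint arm with a two-finger parallel gripper is mounted at the origin on a cart in front of the work surface, level with it; the furniture and walls round the work are solid. World frame = base frame: x ahead of the robot, y to its left, z up, the work surface at z = 0. Lengths are in m, angles in rad, forces in N, time in s.
With the tool pointing down it reaches from about 0.25 to 0.775 m from the base axis. Payload 4 kg.
Tool frame: the origin (TCP) lies at the centre of the arm's flange, where the gripper is bolted on; the fingertips stand 199 mm ahead of it and the grasp point (between the pads) lies 180 mm ahead of it; z points along the fingers, y is the line along which they close (so a half turn about z gives the same grasp; the last joint's range is limited). The gripper opens to 94 mm and grips with 3 to 60 N. Pads are 16 mm wide; open, the fingers measure 119 mm over their backs; the gripper's body (75 mm by 177 mm) begins 78 mm behind the grasp point.
Start: joints at [1.241, 0.087, 1.371, -0, 1.684, -0.103], TCP at [0.124, 0.536, 0.405] pointing down, gripper open.
Joint ranges: [-3.1, 3.1], [-0.76, 2.03], [0.27, 2.55], [-1.08, 4.22], [0.17, 2.65], [-2.57, 2.57]. Speed limits (rad/s): [2.79, 2.79, 3.14, 3.14, 3.14, 3.14].

INTERFACE

Orientations are given as [roll, pitch, yaw] about the fixed x, y, z axes, in that order (R = Rz(yaw) Ry(pitch) Rx(roll)).
In Python, from bench import robot, eyes, models gives the robot as it stands.
- The arm moves only by the tool step_arm, never from a script. Its argument "commands" is a list that holds one entry, the list of rows, each a list of 7 numbers: the shift along the tool's x, y, z in mm, then the turn, a rotation vector about the tool's x, y, z in rad, then the finger opening in mm, from 0 to 94. In form: [[[tx, ty, tz, wx, wy, wz, gripper], ...]]. A call has 1 to 20 rows; each row shifts and turns the commanded pose from where the row before left it, along the tool's axes as they then stand; what a row does not reach is not made up. A row lasts 1/8 s, in which the tool goes at most 62.5 mm and 10.7 degrees, less where a joint would pass 70% of its speed; a pose out of reach is approached as far as the arm can. A call is refused whole if a number of a shift passes 62.5 or a number of a turn 0.188, either way. A call with a gripper value outside its range is refused whole. The fingers move at their own pace and stop on an object; the grip force is fixed at half the most. Time passes only in rows, so rows that do not move let the fingers close. It gives the time, the measured TCP pose, the force, the opening and the grip force at its end, in the units of the state.
- robot.get_obs(): the state, without advancing time (a new reading comes with each control period).
- eyes.snapshot(name): name is "side" or "top"; returns a dict with "color" (384x512x3 uint8, red, green, blue), "camera_matrix" (3x3 intrinsics, pixels), "eye" and "rotation" of the camera in the world. Camera axes: x right, y up, looking along -z (the intrinsics and any distortion apply to the point x, -y, -z); pixel columns grow to the right and rows downward; lengths in m; the calibration is good to about 2 mm. A picture is of the moment at which its call begins. There is no depth.
- robot.close_job(): hands the job in; it is judged then, once.
Trained networks look in a picture, given as the dict that the camera call returned (one of the last four; its "shot" number tells which), for a name from the list of things; names that differ only in an ending like _2 or _b are one class to them, and where a whole thing is asked for, a point or a joint stands for the part that bears it (a point fixed in the world has none). Each returns a list of dicts, best first, with "confidence" (0 to 1); they miss things now and then, are a little off and sometimes report something else, mostly with a low value. They report only what shows in the picture. A call takes as long as a camera call.
- models.masks_of(picture, query): "mask" (384x512 bool, what is visible of it) and "xy" ([column, row] in pixels, amid what is visible of it).
- models.tip_of(picture, query): "xy" ([column, row] in pixels: a listed point, or the origin of a listed thing).
The state is a dict: "time": time; "joint_positions": joint angles; "qvel": joint speeds; "joint_torque": joint torques, N m; "tool_pos": TCP position; "ee_rot": TCP orientation; "wrist_force": force on the tool from outside, world axes, zero at the start; "wrist_torque": the same for the moment, N m; "width": finger opening in m; "finger_force": force on a finger pad.
Only numpy, scipy, OpenCV 4.12 (cv2) and the standard library are available. Lean on these libraries where they do the work, as an engineer would, in place of code of your own. Each camera call takes 0.05 s, during which the arm holds its last target. There are 200 camera calls.

## Working session

There is one attempt and no reset: what is moved stays moved. The work goes in short steps, Python scripts to look and compute and a tool call to move; the robot and the scene stay as the last step left them, time stands still between calls to the robot, and variables do not carry over. Pictures are saved under pics/ and viewed, at most 13 in all, crops included, and the job is handed in when it is done.

Besides the shell and the picture viewer there is one more tool, called after "Call:" by a JSON object that holds its "op" and its "data". step_arm: Moves the arm, as the interface text tells. Its arguments: {"type":"object","properties":{"commands":{"type":"array"}},"required":["commands"]}

```bash
ls; mkdir -p pics
cat > h.py <<'E'
import numpy as np, cv2
from bench import robot, eyes, models
def snap(n,save=None):
    p=eyes.snapshot(n)
    if save: cv2.imwrite('pics/'+save,p['color'][:,:,::-1])
    return p
def proj(p,X):
    R=np.array(p['rotation']);K=np.array(p['camera_matrix'])
    c=(np.atleast_2d(X)-p['eye'])@R; c=c*[1,-1,-1]
    u=c@K.T; return u[:,:2]/u[:,2:]
def ray(p,xy):
    R=np.array(p['rotation']);K=np.array(p['camera_matrix'])
    d=np.linalg.inv(K)@[xy[0],xy[1],1]; return np.array(p['eye']),R@(d*[1,-1,-1])
def atz(p,xy,z):
    e,d=ray(p,xy); return e+d*(z-e[2])/d[2]
def tri(a,xa,b,xb):
    e1,d1=ray(a,xa);e2,d2=ray(b,xb)
    A=np.stack([d1,-d2],1);s=np.linalg.lstsq(A,e2-e1,rcond=None)[0]
    p,q=e1+d1*s[0],e2+d2*s[1]; return (p+q)/2,np.linalg.norm(p-q)
E
python3 - <<'E'
from h import *
np.set_printoptions(precision=4,suppress=True)
o=robot.get_obs();print({k:np.round(v,3) for k,v in o.items()})
a=snap('side','side0.png');b=snap('top','top0.png')
print(a['camera_matrix'],a['eye'],b['eye'],a.keys());print(a['rotation'],b['rotation'])
for n in ['pot','bail_grip','fork_seat','balance','casting_button','scrap_ring','flux_jar','masking_tape','bench_block']:
    ta,tb=models.tip_of(a,n),models.tip_of(b,n)
    print(n,[(np.round(t[0]['xy'],1),round(t[0]['confidence'],2)) if t else None for t in (ta,tb)], tri(a,ta[0]['xy'],b,tb[0]['xy']) if ta and tb else '')
E
```

```text
pics
{'time': np.float64(0.0), 'joint_positions': array([ 1.241,  0.088,  1.372, -0.   ,  1.684, -0.103]), 'qvel': array([ 0.   ,  0.001, -0.001, -0.   ,  0.   , -0.   ]), 'joint_torque': array([ -0.001, -34.017, -30.243,   0.072,   0.033,  -0.   ]), 'tool_pos': array([0.124, 0.536, 0.403]), 'ee_rot': array([-3.139, -0.   ,  2.915]), 'wrist_force': array([-0.178, -0.368, -0.047]), 'wrist_torque': array([-0.02 , -0.032,  0.009]), 'finger_force': np.float64(0.0), 'width': np.float64(0.094)}
[[369.6111   0.     257.3308]
 [  0.     369.6111 192.8005]
 [  0.       0.       1.    ]] [ 0.1026 -1.1195  0.6135] [ 0.3428 -0.2877  1.3341] dict_keys(['color', 'camera_matrix', 'eye', 'rotation', 'shot'])
[ 1.134  -0.0066 -0.4989] [ 0.2215  0.0004 -1.4266]Traceback (most recent call last):
  File "<stdin>", line 8, in <module>
  File "h.py", line 18, in tri
    A=np.stack([d1,-d2],1);s=np.linalg.lstsq(A,e2-e1,rcond=None)[0]
    axis = normalize_axis_index(axis, result_ndim)
numpy.exceptions.AxisError: axis 1 is out of bounds for array of dimension 1
```

```bash
sed -i "s/R=np.array(p\['rotation'\])/R=Rot.from_euler('xyz',p['rotation']).as_matrix()/; 1a from scipy.spatial.transform import Rotation as Rot" h.py
python3 - <<'E'
from h import *
np.set_printoptions(precision=4,suppress=True)
a=snap('side','side1.png');b=snap('top','top1.png')
cv2.imwrite('pics/both1.png',cv2.resize(np.vstack([a['color'],b['color']])[:,:,::-1],None,fx=.78,fy=.78))
print(b['camera_matrix'])
for n in ['pot','bail_grip','fork_seat','balance','casting_button','scrap_ring','flux_jar','masking_tape','bench_block']:
    ta,tb=models.tip_of(a,n),models.tip_of(b,n)
    print(n,[(np.round(t[0]['xy'],1),round(t[0]['confidence'],2)) if t else None for t in (ta,tb)], tri(a,ta[0]['xy'],b,tb[0]['xy']) if ta and tb else '')
E
```

```text
[[495.1884   0.     255.287 ]
 [  0.     495.1884 191.757 ]
 [  0.       0.       1.    ]]
pot [(array([229.5, 256. ]), 0.81), (array([272.9, 263.9]), 0.61)] (array([ 0.4518, -0.3193,  0.0098]), np.float64(0.003172883002881872))
bail_grip [(array([252.7, 239.6]), 0.57), (array([267.1, 228. ]), 0.56)] (array([ 0.5422, -0.2904,  0.0215]), np.float64(0.0014392911329599105))
fork_seat [(array([222.1, 135.7]), 0.59), None] 
balance [(array([225.1, 205.2]), 0.65), (array([270.6, 264.5]), 0.24)] (array([ 0.4413, -0.3122,  0.1692]), np.float64(0.013029691445980528))
casting_button [None, (array([277.4, 263.5]), 0.6)] 
scrap_ring [None, None] 
flux_jar [(array([295.6, 230.6]), 0.72), (array([270.8, 171.3]), 0.86)] (array([ 0.7046, -0.2787,  0.0008]), np.float64(0.001593327105874706))
masking_tape [(array([317.6, 256.9]), 0.77), (array([318.5, 187.6]), 0.58)] (array([ 0.6832, -0.4185, -0.0088]), np.float64(0.0092912853854199))
bench_block [(array([314.6, 294.3]), 0.62), (array([365.9, 232.8]), 0.88)] (array([ 0.5715, -0.5574,  0.0034]), np.float64(0.004087594109551301))
```

View pics/both1.png

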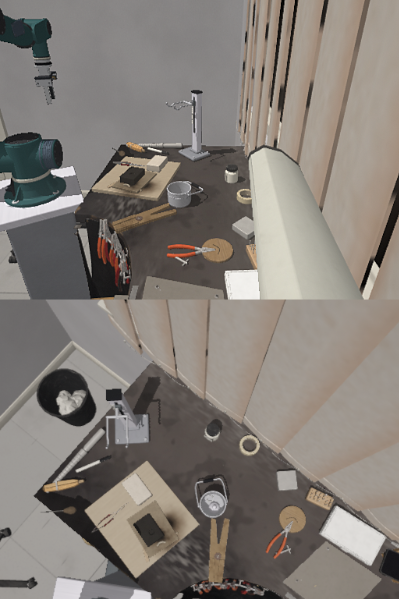

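Run:
```python
import cv2,numpy as np
s=cv2.imread('pics/side1.png');t=cv2.imread('pics/top1.png')
def c(i,x,y,w=80,h=60): return cv2.resize(i[y:y+h,x:x+w],(400,300),interpolation=cv2.INTER_CUBIC)
cv2.imwrite('pics/m1.png',np.vstack([np.hstack([c(t,235,205),c(t,125,100,120,90)]),np.hstack([c(s,195,220),c(s,200,105,120,110)])]))
```

```text
(no output)
```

View pics/m1.png

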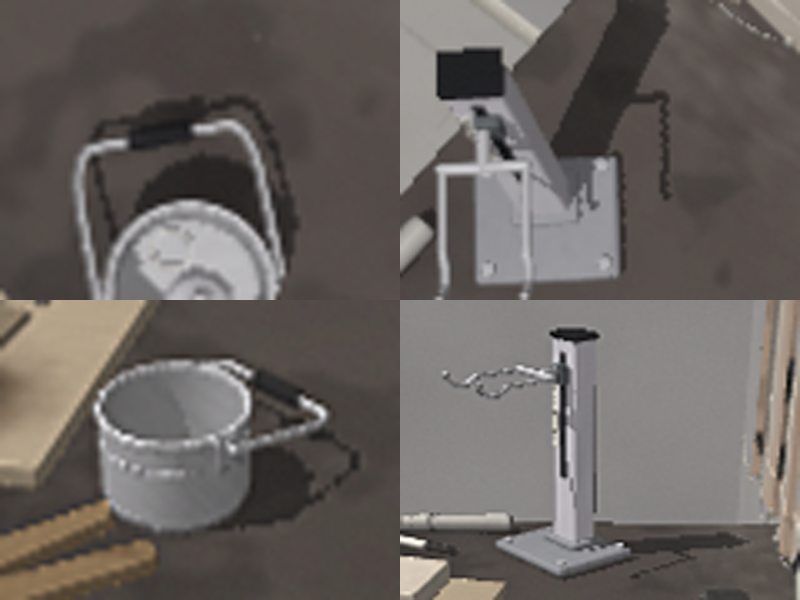

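```bash
cat >> h.py <<'E'
def cam(k):
    import pickle;return pickle.load(open('cams.pkl','rb'))[k]
E
python3 - <<'E'
from h import *
import pickle
from scipy.optimize import least_squares
np.set_printoptions(precision=4,suppress=True)
a=snap('side');b=snap('top')
pickle.dump({k:{q:p[q] for q in('camera_matrix','eye','rotation')} for k,p in(('side',a),('top',b))},open('cams.pkl','wb'))
print('grip',tri(a,[251.3,237.1],b,[267.4,231.6]), tri(a,[251.6,238],b,[267.3,230]))
# bail bends/pot rim in top image: bail corners (80,150),(250,130)->sleeve ends (130,140),(192,128)
s0,s1=atz(b,[235+130/5,205+141/5],.03),atz(b,[235+192/5,205+127/5],.03); d=s1-s0; print('sleeve dir',d, np.arctan2(d[1],d[0]))
for q in([235+190/5,205+275/5],[272.9,263.9]): print('potrim?',atz(b,q,.0))
mm=models.masks_of(b,'pot')[0]['mask'];ys,xs=np.nonzero(mm);print('pot mask',xs.min(),xs.max(),ys.min(),ys.max())
ms=models.masks_of(a,'pot')[0]['mask'];ys,xs=np.nonzero(ms);print('pot mask side',xs.min(),xs.max(),ys.min(),ys.max())
P=np.array([[-.02,.028,.277],[-.02,-.028,.277],[.125,0,.312],[.074,.028,.264],[.074,-.028,.264]])
top=np.array([[137.9,189],[162.5,189],[146,122.2],[136.5,151.5],[163,151.5]])
def W(v):
    c,s=np.cos(v[2]),np.sin(v[2]);return P@np.array([[c,s,0],[-s,c,0],[0,0,1]])+[v[0],v[1],0]
S=np.array([[214.1,132.5],[221,139.1],[252.5,117.5]])
f=lambda v:np.r_[(proj(b,W(v))-top).ravel(),(proj(a,W(v))[:3]-S).ravel()]
for y0 in(0,.5,-.5):
  r=least_squares(f,[.5,0,y0],loss='soft_l1');print(r.x,r.cost)
print(f(r.x).reshape(-1,2))
E
```

```text
grip (array([ 0.5332, -0.2935,  0.034 ]), np.float64(0.006312642667708772)) (array([ 0.5366, -0.292 ,  0.0294]), np.float64(0.0032727873729053083))
sleeve dir [ 0.0121 -0.0315  0.    ] -1.20343003020378
potrim? [ 0.4614 -0.3178  0.    ]
potrim? [ 0.4511 -0.3189  0.    ]
pot mask 252 291 229 278
pot mask side 214 255 232 265
[ 0.5691 -0.0202  0.2002] 9.294840200849126
[ 0.5691 -0.0202  0.2002] 9.294840200849205
[ 0.5691 -0.0202  0.2002] 9.294840200852253
[[-0.6931  1.5128]
 [ 0.2983  0.114 ]
 [ 0.0556 -0.5291]
 [ 1.8949 -0.2522]
 [ 0.2234 -1.586 ]
 [-2.5005 -0.6668]
 [ 0.3207 -3.5466]
 [-1.6906 -0.9998]]
```

```bash
cat >> h.py <<'E'
def plan(pos,rpy,wps):
    """wps: (x,y,ztcp,psi,n) tool down; prints rows tx ty tz wx wy wz"""
    p=np.array(pos,float);R=Rot.from_euler('xyz',rpy)
    for x,y,z,psi,n in wps:
        T=Rot.from_euler('xyz',[np.pi,0,psi]); p0=p.copy(); rv=(R.inv()*T).as_rotvec()/n; tot=np.array([x,y,z])-p0
        for i in range(n):
            d=R.inv().apply(tot/n); R=R*Rot.from_rotvec(rv); p=p+tot/n
            print(np.r_[np.round(d*1000,1),np.round(rv,3)].tolist())
        print('--')
E
python3 - <<'E'
from h import *
np.set_printoptions(precision=4,suppress=True)
b=cam('top');a=cam('side')
print('rim c',atz(b,[272.8,261.3],.058)); 
for th in(.3,.34,.38): print(th,np.array([.535,-.292])-.0824*np.array([np.cos(th),np.sin(th)]))
o=robot.get_obs()
plan(o['tool_pos'],o['ee_rot'],[(.38,-.22,.34,1.91,15),(.535,-.292,.27,1.91,4)])
E
```

```text
rim c [ 0.4529 -0.3164  0.058 ]
0.3 [ 0.4563 -0.3164]
0.34 [ 0.4573 -0.3195]
0.38 [ 0.4585 -0.3226]
[-28.0, -45.3, 4.3, 0.0, -0.0, 0.067]
[-30.9, -43.3, 4.3, 0.0, -0.0, 0.067]
[-33.8, -41.1, 4.3, 0.0, -0.0, 0.067]
[-36.5, -38.8, 4.3, 0.0, -0.0, 0.067]
[-39.0, -36.2, 4.3, 0.0, -0.0, 0.067]
[-41.3, -33.5, 4.3, 0.0, -0.0, 0.067]
[-43.5, -30.7, 4.3, 0.0, -0.0, 0.067]
[-45.4, -27.7, 4.3, 0.0, -0.0, 0.067]
[-47.2, -24.6, 4.3, 0.0, -0.0, 0.067]
[-48.7, -21.4, 4.3, 0.0, -0.0, 0.067]
[-50.0, -18.1, 4.3, 0.0, -0.0, 0.067]
[-51.1, -14.7, 4.3, 0.0, -0.0, 0.067]
[-52.0, -11.3, 4.3, 0.0, -0.0, 0.067]
[-52.6, -7.8, 4.3, 0.0, -0.0, 0.067]
[-53.0, -4.2, 4.3, 0.0, -0.0, 0.067]
--
[-29.9, 30.6, 17.5, -0.0, 0.0, 0.0]
[-29.9, 30.6, 17.5, -0.0, 0.0, 0.0]
[-29.9, 30.6, 17.5, -0.0, 0.0, 0.0]
[-29.9, 30.6, 17.5, -0.0, 0.0, 0.0]
--
```

Call:
{"op": "step_arm", "data": {"commands": [[[-28,-45,4,0,0,0.067,94],[-31,-43,4,0,0,0.067,80],[-34,-41,4,0,0,0.067,60],[-36,-39,4,0,0,0.067,32],[-39,-36,4,0,0,0.067,32],[-41,-34,4,0,0,0.067,32],[-44,-31,4,0,0,0.067,32],[-45,-28,4,0,0,0.067,32],[-47,-25,4,0,0,0.067,32],[-49,-21,4,0,0,0.067,32],[-50,-18,4,0,0,0.067,32],[-51,-15,5,0,0,0.067,32],[-52,-11,5,0,0,0.067,32],[-53,-8,5,0,0,0.067,32],[-53,-4,5,0,0,0.067,32],[-30,31,17,0,0,0,32],[-30,31,17,0,0,0,32],[-30,31,17,0,0,0,32],[-30,31,17,0,0,0,32],[0,0,0,0,0,0,32]]]}}

```text
time: 3.9
tool_pos: [0.5377, -0.2928, 0.2688]
ee_rot: [-3.138, -0.005, 1.91]
wrist_force: [0.3, -0.7, -0.3]
width: 0.0321
finger_force: 0.0
```

Run:
```python
from h import *
a=snap('side','side2.png');b=snap('top','top2.png')
def c(i,x,y,w=80,h=60): return cv2.resize(i[y:y+h,x:x+w,::-1],(400,300),interpolation=cv2.INTER_CUBIC)
o=robot.get_obs();R=Rot.from_euler('xyz',o['ee_rot']);g=o['tool_pos']+R.apply([0,0,.18]);t=o['tool_pos']+R.apply([0,0,.199])
print('grasp',g,'px',proj(a,[g,t]),proj(b,[g,t]))
for p in(a,b): print([(np.round(q['xy'],1),q['confidence']) for q in models.tip_of(p,'bail_grip')[:2]])
cv2.imwrite('pics/m2.png',np.hstack([c(a['color'],205,200),c(b['color'],230,190)]))
```

```text
grasp [ 0.53599188 -0.29187988  0.09202541] px [[250.82169967 219.58471086]
 [250.81501929 225.30307826]] [[268.10974221 226.10786123]
 [267.91672201 227.2427926 ]]
[(array([253.2, 237. ]), 0.63)]
[(array([277.1, 263. ]), 0.57), (array([273.2, 263.7]), 0.16)]
```

View pics/m2.png

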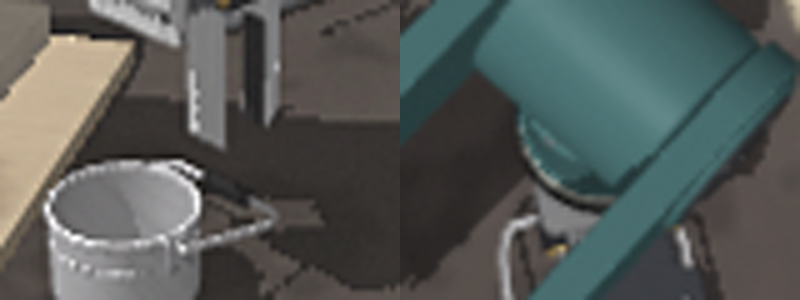

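Call:
{"op": "step_arm", "data": {"commands": [[[0,-2,20,0,0,0,32],[0,0,20,0,0,0,32],[0,0,15,0,0,0,32],[0,0,7,0,0,0,32],[0,0,0,0,0,0,32],[0,0,0,0,0,0,25]]]}}

```text
time: 4.85
tool_pos: [0.5347, -0.293, 0.2116]
ee_rot: [3.141, 0.001, 1.91]
wrist_force: [-0.3, 0.3, -0.2]
width: 0.0262
finger_force: 0.0
```

Call:
{"op": "step_arm", "data": {"commands": [[[0,0,1,0,0,0,18],[0,0,0,0,0,0,14],[0,0,0,0,0,0,8],[0,0,0,0,0,0,5],[0,0,0,0,0,0,5]]]}}

```text
time: 5.48
tool_pos: [0.5344, -0.2929, 0.2096]
ee_rot: [-3.141, -0.0, 1.91]
wrist_force: [-1.4, 0.5, 0.2]
width: 0.0111
finger_force: 30.0
```

Run:
```python
from h import *
a=snap('side','side3.png')
print(robot.get_obs()['wrist_force'])
cv2.imwrite('pics/m3.png',cv2.resize(a['color'][190:270,200:306,::-1],(530,400),interpolation=cv2.INTER_CUBIC))
```

```text
[-1.05541217 -0.23737947  0.44008042]
```

View pics/m3.png

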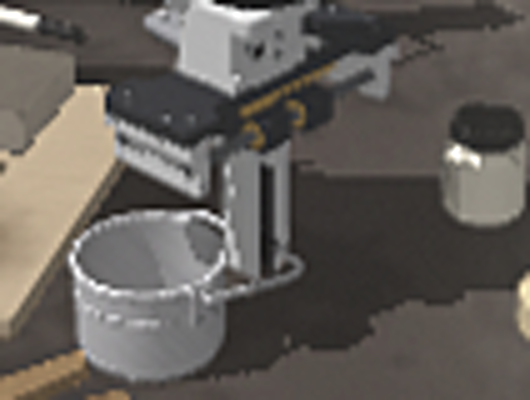

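Call:
{"op": "step_arm", "data": {"commands": [[[0,1.7,-8.3,0,0,0,5],[0,0.8,-8.4,0,0,0,5],[0,0,-8.5,0,0,0,5],[0,-0.8,-8.4,0,0,0,5],[0,-1.7,-8.3,0,0,0,5],[0,-2.5,-8.1,0,0,0,5],[0,-3.3,-7.8,0,0,0,5],[0,-4.1,-7.4,0,0,0,5],[0,-4.8,-7,0,0,0,5],[0,-5.5,-6.5,0,0,0,5]]]}}

```text
time: 6.78
tool_pos: [0.5151, -0.2996, 0.2886]
ee_rot: [3.142, -0.0, 1.91]
wrist_force: [-2.7, -0.1, -2.2]
width: 0.0109
finger_force: 30.0
```

Run:
```python
from h import *
a=snap('side','side4.png')
print(robot.get_obs()['wrist_force'])
cv2.imwrite('pics/m4.png',cv2.resize(a['color'][190:270,200:306,::-1],(530,400),interpolation=cv2.INTER_CUBIC))
```

```text
[-2.67497709 -0.33085341 -1.54899957]
```

View pics/m4.png

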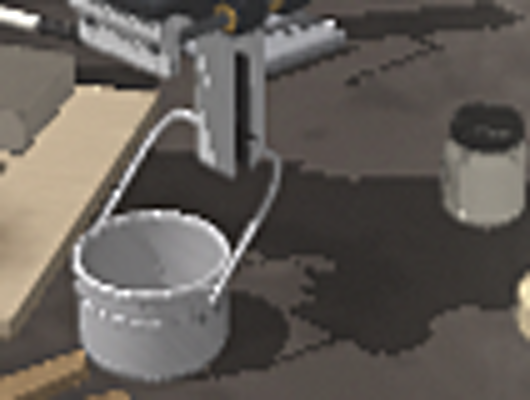

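Call:
{"op": "step_arm", "data": {"commands": [[[0,-6.2,-5.8,0,0,0,5],[0,-6.7,-5.2,0,0,0,5],[0,-7.2,-4.6,0,0,0,5],[0,-7.6,-3.8,0,0,0,5],[0,-7.9,-3.0,0,0,0,5],[0,-8.2,-2.2,0,0,0,5],[0,-8.4,-1.2,0,0,0,5],[0,-8.5,-0.4,0,0,0,5],[0,0,0,0,0,0,5],[0,0,0,0,0,0,5],[0,0,0,0,0,0,5]]]}}

```text
time: 8.2
tool_pos: [0.4583, -0.3196, 0.3143]
ee_rot: [-3.141, -0.0, 1.91]
wrist_force: [-1.0, -0.3, -4.8]
width: 0.0109
finger_force: 30.0
```

Run:
```python
from h import *
a=snap('side','side5.png');b=snap('top')
print(robot.get_obs()['wrist_force'])
for n in('pot','bail_grip'):print([np.round(q['xy'],1) for q in models.tip_of(a,n)[:1]])
cv2.imwrite('pics/m5.png',cv2.resize(a['color'][190:270,200:306,::-1],(530,400),interpolation=cv2.INTER_CUBIC))
```

```text
[-0.42949568  0.89726965 -3.80116859]
[]
[array([231.7, 215.1])]
```

View pics/m5.png

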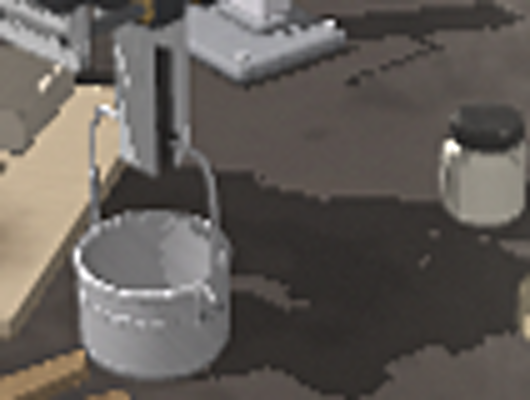

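Call:
{"op": "step_arm", "data": {"commands": [[[0,0,1.5,0,0,0,5],[0,0,0,0,0,0,5],[0,0,0,0,0,0,5],[0,0,0,0,0,0,5]]]}}

```text
time: 8.9
tool_pos: [0.4584, -0.3197, 0.3142]
ee_rot: [3.14, 0.001, 1.91]
wrist_force: [0.2, 3.1, 4.6]
width: 0.0113
finger_force: 30.0
```

Call:
{"op": "step_arm", "data": {"commands": [[[0,0,-3,0,0,0,5],[0,0,-5,0,0,0,5],[0,0,-8,0,0,0,5],[0,0,-12,0,0,0,5],[0,0,-14,0,0,0,5],[0,0,-14,0,0,0,5],[0,0,-14,0,0,0,5],[0,0,-14,0,0,0,5],[0,0,-14,0,0,0,5],[0,0,-14,0,0,0,5],[0,0,-14,0,0,0,5],[0,0,-14,0,0,0,5],[0,0,-12,0,0,0,5],[0,0,-8,0,0,0,5],[0,0,-5,0,0,0,5],[0,0,0,0,0,0,5],[0,0,0,0,0,0,5],[0,0,0,0,0,0,5]]]}}

```text
time: 11.15
tool_pos: [0.4581, -0.3198, 0.4774]
ee_rot: [-3.141, -0.001, 1.91]
wrist_force: [-0.5, -0.2, -6.4]
width: 0.0112
finger_force: 30.0
```

Run:
```python
from h import *
np.set_printoptions(precision=4,suppress=True)
a=snap('side','side6.png')
o=robot.get_obs();print(o['wrist_force'],o['wrist_torque'],o['tool_pos'],o['ee_rot'])
th=.2;s=np.array([.569,-.020]);t=s-.13*np.array([np.cos(th),np.sin(th)])
plan(o['tool_pos'],o['ee_rot'],[(t[0],t[1],o['tool_pos'][2],np.pi/2+th,14)])
```

```text
[-0.5103 -1.1494 -7.4905] [-0.0957  0.0567  0.0855] [ 0.4581 -0.3198  0.4775] [-3.141  -0.0009  1.9097]
[18.8, 5.4, 0.0, -0.0, -0.0, 0.01]
[18.9, 5.2, 0.0, -0.0, -0.0, 0.01]
[18.9, 5.0, 0.0, -0.0, -0.0, 0.01]
[19.0, 4.8, 0.0, -0.0, -0.0, 0.01]
[19.0, 4.6, 0.0, -0.0, -0.0, 0.01]
[19.1, 4.4, 0.0, -0.0, -0.0, 0.01]
[19.1, 4.3, 0.0, -0.0, -0.0, 0.01]
[19.2, 4.1, 0.0, -0.0, -0.0, 0.01]
[19.2, 3.9, 0.0, -0.0, -0.0, 0.01]
[19.3, 3.7, 0.0, -0.0, -0.0, 0.01]
[19.3, 3.5, 0.0, -0.0, -0.0, 0.01]
[19.3, 3.3, 0.0, -0.0, -0.0, 0.01]
[19.4, 3.1, 0.0, -0.0, -0.0, 0.01]
[19.4, 2.9, 0.0, -0.0, -0.0, 0.01]
--
```

Call:
{"op": "step_arm", "data": {"commands": [[[4,1,0,0,0,0,5],[8,2,0,0,0,0.01,5],[12,3,0,0,0,0.01,5],[16,4,0,0,0,0.01,5],[19,5,0,0,0,0.01,5],[20,5,0,0,0,0.01,5],[20,5,0,0,0,0.01,5],[20,5,0,0,0,0.01,5],[20,5,0,0,0,0.01,5],[20,4,0,0,0,0.01,5],[20,4,0,0,0,0.01,5],[20,4,0,0,0,0.01,5],[19,3,0,0,0,0.01,5],[17,3,0,0,0,0.01,5],[14,2,0,0,0,0.01,5],[10,2,0,0,0,0.01,5],[6,1,0,0,0,0,5],[3,0,0,0,0,0,5],[0,0,0,0,0,0,5],[0,0,0,0,0,0,5]]]}}

```text
time: 13.7
tool_pos: [0.4436, -0.0461, 0.478]
ee_rot: [-3.142, 0.0, 1.759]
wrist_force: [0.5, -0.3, -6.8]
width: 0.0109
finger_force: 30.0
```

Run:
```python
from h import *
np.set_printoptions(precision=4,suppress=True)
a=snap('side','side7.png');b=snap('top','top7.png')
o=robot.get_obs();g=o['tool_pos']-[0,0,.18];print(o['wrist_force'],o['tool_pos'],o['ee_rot'],o['time'])
th=.2;T=np.array([[np.cos(th),np.sin(th)],[-np.sin(th),np.cos(th)]])
print('rel',T@(g[:2]-[.569,-.020]))
for p in(a,b):
  print(proj(p,[g,[.569,-.02,.262]]))
  for n in('fork_seat','bail_grip'):print(n,[(np.round(q['xy'],1),q['confidence']) for q in models.tip_of(p,n)[:2]])
def c(i,x,y,w,h,W=400,H=400): return cv2.resize(i[y:y+h,x:x+w,::-1],(W,H),interpolation=cv2.INTER_CUBIC)
cv2.imwrite('pics/m7.png',np.hstack([c(a['color'],180,85,100,100),c(b['color'],105,110,100,100)]))
```

```text
[-0.7114 -0.1147 -6.3   ] [ 0.4436 -0.0461  0.478 ] [-3.1415 -0.      1.7591] 13.8
rel [-0.1281 -0.0007]
[[186.9332 133.1648]
 [221.5101 137.0097]]
fork_seat [(array([225.1, 135.2]), 0.47)]
bail_grip [(array([186.8, 130. ]), 0.63)]
[[148.6119 237.6698]
 [151.2203 182.6323]]
fork_seat [(array([150.6, 182.4]), 0.86)]
bail_grip []
```

View pics/m7.png

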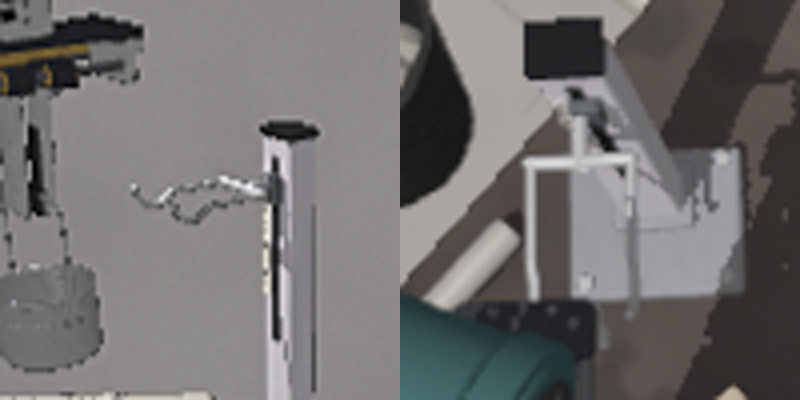

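Call:
{"op": "step_arm", "data": {"commands": [[[0,3,0,0,0,-0.017,5],[1,6,0,0,0,0,5],[1,9,0,0,0,0,5],[0,12,0,0,0,0,5],[0,12,0,0,0,0,5],[0,12,0,0,0,0,5],[0,12,0,0,0,0,5],[0,12,0,0,0,0,5],[0,12,0,0,0,0,5],[0,12,0,0,0,0,5],[0,10,0,0,0,0,5],[0,8,0,0,0,0,5],[0,5,0,0,0,0,5],[0,3,0,0,0,0,5],[0,1,0,0,0,0,5],[0,0,0,0,0,0,5],[0,0,0,0,0,0,5],[0,0,0,0,0,0,5]]]}}

```text
time: 16.25
tool_pos: [0.5693, -0.0175, 0.4782]
ee_rot: [3.141, -0.0, 1.777]
wrist_force: [-0.7, -0.1, -7.0]
width: 0.0112
finger_force: 30.0
```

Run:
```python
from h import *
np.set_printoptions(precision=4,suppress=True)
a=snap('side','side8.png');b=snap('top','top8.png')
o=robot.get_obs();g=o['tool_pos']-[0,0,.18];print(o['wrist_force'],o['tool_pos'],o['ee_rot'],o['time'])
for p in(a,b):
  print(proj(p,[g,[.569,-.02,.262]]))
  for n in('fork_seat','bail_grip'):print(n,[(np.round(q['xy'],1),q['confidence']) for q in models.tip_of(p,n)[:2]])
def c(i,x,y,w,h,W=400,H=400): return cv2.resize(i[y:y+h,x:x+w,::-1],(W,H),interpolation=cv2.INTER_CUBIC)
cv2.imwrite('pics/m8.png',np.hstack([c(a['color'],190,100,70,70),c(b['color'],120,140,70,70)]))
```

```text
[ 0.2439  0.4823 -7.1255] [ 0.5693 -0.0175  0.4782] [ 3.1413 -0.      1.7768] 16.35
[[220.9146 126.1084]
 [221.5101 137.0097]]
fork_seat []
bail_grip [(array([220.4, 126.2]), 0.55)]
[[146.66   178.3406]
 [151.2203 182.6323]]
fork_seat [(array([151.6, 179.6]), 0.7)]
bail_grip []
```

View pics/m8.png

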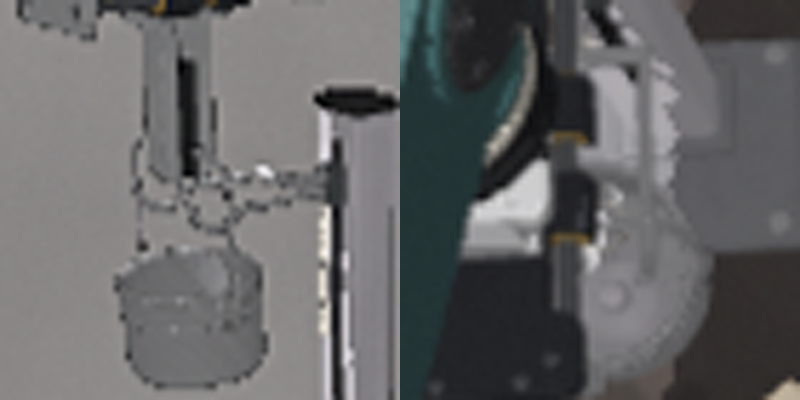

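Call:
{"op": "step_arm", "data": {"commands": [[[0,2,2,0,0,0,5],[0,1,4,0,0,0,5],[0,0,4,0,0,0,5],[0,0,4,0,0,0,5],[0,0,4,0,0,0,5],[0,0,4,0,0,0,5],[0,0,3,0,0,0,5],[0,0,2,0,0,0,5],[0,0,2,0,0,0,5],[0,0,2,0,0,0,5],[0,0,2,0,0,0,5],[0,0,2,0,0,0,5],[0,0,2,0,0,0,5],[0,0,2,0,0,0,5],[0,0,2,0,0,0,5],[0,0,2,0,0,0,5],[0,0,2,0,0,0,5],[0,0,1,0,0,0,5],[0,0,0,0,0,0,5]]]}}

```text
time: 18.92
tool_pos: [0.5724, -0.0169, 0.4321]
ee_rot: [3.141, -0.0, 1.777]
wrist_force: [0.1, -0.8, -5.6]
width: 0.0114
finger_force: 30.0
```

Run:
```python
from h import *
np.set_printoptions(precision=4,suppress=True)
a=snap('side','side9.png');b=snap('top','top9.png')
o=robot.get_obs();g=o['tool_pos']-[0,0,.18];print(o['wrist_force'],o['tool_pos'],o['ee_rot'],o['time'])
print(proj(a,g),proj(b,g),[(np.round(q['xy'],1),q['confidence']) for n in('fork_seat','bail_grip') for q in models.tip_of(a,n)[:1]])
def c(i,x,y,w,h,W=400,H=400): return cv2.resize(i[y:y+h,x:x+w,::-1],(W,H),interpolation=cv2.INTER_CUBIC)
cv2.imwrite('pics/m9.png',np.hstack([c(a['color'],200,110,50,50),c(b['color'],120,140,70,70)]))
```

```text
[ 0.5024  0.3989 -5.4551] [ 0.5723 -0.0168  0.4322] [ 3.1415 -0.      1.7768] 19.025
[[222.1558 139.4999]] [[151.0231 182.0458]] [(array([223. , 138.4]), 0.56), (array([221.4, 141.4]), 0.55)]
```

View pics/m9.png

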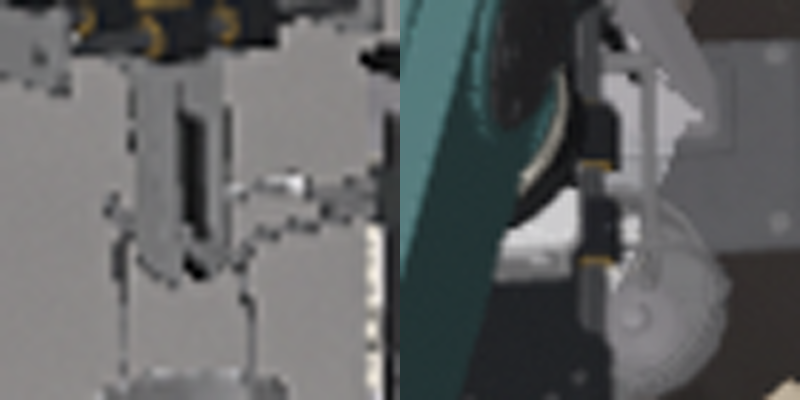

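Call:
{"op": "step_arm", "data": {"commands": [[[0,0,1.5,0,0,0,5],[0,0,2.5,0,0,0,5],[0,0,3,0,0,0,5],[0,0,3,0,0,0,5],[0,0,3,0,0,0,5],[0,0,3,0,0,0,5],[0,0,3,0,0,0,5],[0,0,3,0,0,0,5],[0,0,3,0,0,0,5],[0,0,3,0,0,0,5],[0,0,3,0,0,0,5],[0,0,3,0,0,0,5],[0,0,3,0,0,0,5],[0,0,3,0,0,0,5],[0,0,3,0,0,0,5],[0,0,3,0,0,0,5],[0,0,2.5,0,0,0,5],[0,0,1.5,0,0,0,5],[0,0,0,0,0,0,5],[0,0,0,0,0,0,5]]]}}

```text
time: 21.62
tool_pos: [0.5724, -0.0168, 0.3822]
ee_rot: [3.141, 0.0, 1.777]
wrist_force: [0.2, -0.0, -1.5]
width: 0.0113
finger_force: 30.0
```

```bash
cat >> h.py <<'E'
def favg(n=10):
    F=[]
    for i in range(n): eyes.snapshot('side'); F.append(robot.get_obs()['wrist_force'])
    F=np.array(F); o=robot.get_obs(); print('F',F.mean(0).round(2),'sd',F.std(0).round(2),o['tool_pos'].round(4),o['time'])
E
python3 -c "
from h import *
favg()"
```

```text
F [-0.19  0.03 -1.43] sd [0.4  0.28 0.4 ] [ 0.5724 -0.0169  0.3821] 22.125
```

Call:
{"op": "step_arm", "data": {"commands": [[[0,0,1,0,0,0,5],[0,0,2,0,0,0,5],[0,0,2,0,0,0,5],[0,0,2,0,0,0,5],[0,0,2,0,0,0,5],[0,0,2,0,0,0,5],[0,0,2,0,0,0,5],[0,0,2,0,0,0,5],[0,0,1,0,0,0,5],[0,0,0,0,0,0,5],[0,0,0,0,0,0,5]]]}}

```text
time: 23.5
tool_pos: [0.5724, -0.0168, 0.3662]
ee_rot: [3.141, -0.0, 1.777]
wrist_force: [-0.4, 0.0, 0.1]
width: 0.0109
finger_force: 30.0
```

```bash
python3 -c "
from h import *
favg(30)"
```

```text
F [ 0.35 -0.06 -0.44] sd [0.64 0.39 0.62] [ 0.5723 -0.0168  0.3661] 25.0
```

Call:
{"op": "step_arm", "data": {"commands": [[[0,0,1,0,0,0,5],[0,0,1.5,0,0,0,5],[0,0,1,0,0,0,5],[0,0,0.5,0,0,0,5],[0,0,0,0,0,0,5],[0,0,0,0,0,0,5]]]}}

```text
time: 25.75
tool_pos: [0.5723, -0.0169, 0.3621]
ee_rot: [3.142, -0.0, 1.777]
wrist_force: [1.7, -0.1, -0.6]
width: 0.0112
finger_force: 30.0
```

Run:
```python
from h import *
favg(40)
a=snap('side','side10.png');b=snap('top','top10.png')
def c(i,x,y,w,h,W=400,H=400): return cv2.resize(i[y:y+h,x:x+w,::-1],(W,H),interpolation=cv2.INTER_CUBIC)
cv2.imwrite('pics/m10.png',np.hstack([c(a['color'],190,125,80,80),c(b['color'],120,140,70,70)]))
```

```text
F [ 0.85 -0.09  0.09] sd [0.5  0.48 0.44] [ 0.5724 -0.0168  0.3621] 27.75
```

View pics/m10.png

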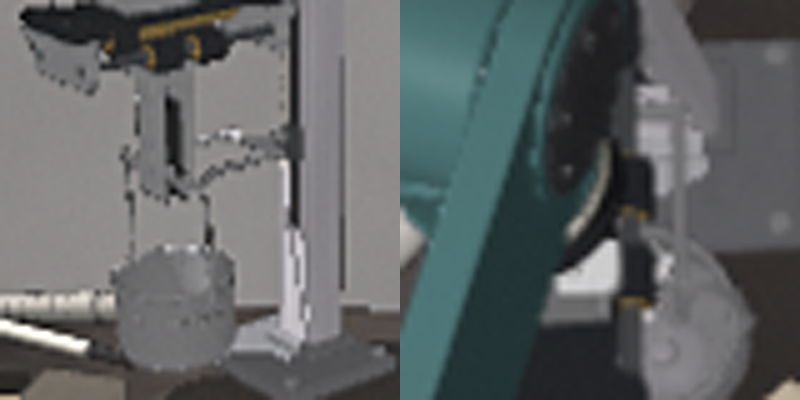

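Call:
{"op": "step_arm", "data": {"commands": [[[0,0.8,0,0,0,0,5],[0,0.7,0,0,0,0,5],[0,0,0,0,0,0,5],[0,0,0,0,0,0,5]]]}}

```text
time: 28.35
tool_pos: [0.5735, -0.0166, 0.3617]
ee_rot: [-3.14, -0.0, 1.777]
wrist_force: [-2.1, -1.0, -0.1]
width: 0.011
finger_force: 30.0
```

```bash
python3 -c "
from h import *
favg(36)"
```

```text
F [-3.16 -0.65 -0.  ] sd [0.55 0.48 0.59] [ 0.5738 -0.0165  0.3621] 30.15
```

Call:
{"op": "step_arm", "data": {"commands": [[[0,-0.8,0,0,0,0,5],[0,-0.4,0,0,0,0,5],[0,0,0,0,0,0,5],[0,0,0,0,0,0,5],[0,0,0,0,0,0,12],[0,0,0,0,0,0,13],[0,0,0,0,0,0,14],[0,0,0,0,0,0,17],[0,0,0,0,0,0,20],[0,0,0,0,0,0,24],[0,0,0,0,0,0,28],[0,0,0,0,0,0,28],[0,0,0,0,0,0,28],[0,0,0,0,0,0,28],[0,0,0,0,0,0,28]]]}}

```text
time: 32.02
tool_pos: [0.5726, -0.0168, 0.3621]
ee_rot: [3.142, -0.0, 1.777]
wrist_force: [0.3, -0.3, -0.2]
width: 0.0283
finger_force: 0.0
```

Run:
```python
from h import *
a=snap('side','side11.png');b=snap('top','top11.png')
o=robot.get_obs();g=o['tool_pos']-[0,0,.18];print(o['wrist_force'],o['tool_pos'],o['width'],o['time'],proj(a,g))
print([(np.round(q['xy'],1),q['confidence']) for n in('fork_seat','bail_grip') for q in models.tip_of(a,n)[:1]])
```

```text
[-0.03329242 -0.41632813  0.77980114] [ 0.57264016 -0.01676731  0.36204814] 0.02794612804207142 32.125 [[222.91540298 159.31678548]]
[(array([223.2, 159.5]), 0.43), (array([225.8, 157.3]), 0.44)]
```

Call:
{"op": "step_arm", "data": {"commands": [[[0,0,-2,0,0,0,28],[0,0,-4,0,0,0,28],[0,0,-6,0,0,0,28],[0,0,-8,0,0,0,28],[0,0,-10,0,0,0,28],[0,0,-12,0,0,0,28],[0,0,-15,0,0,0,28],[0,0,-15,0,0,0,28],[0,0,-15,0,0,0,28],[0,0,-15,0,0,0,28],[0,0,-15,0,0,0,28],[0,0,-15,0,0,0,28],[0,-10,-10,0,0,0,28],[0,-20,0,0,0,0,28],[0,-20,0,0,0,0,28],[0,-20,0,0,0,0,28],[0,-10,0,0,0,0,28],[0,0,0,0,0,0,28],[0,0,0,0,0,0,28],[0,0,0,0,0,0,28]]]}}

```text
time: 34.72
tool_pos: [0.4948, -0.0331, 0.5037]
ee_rot: [-3.141, -0.0, 1.777]
wrist_force: [-0.4, -0.3, -0.3]
width: 0.0283
finger_force: 0.0
```

Run:
```python
from h import *
a=snap('side','side12.png');b=snap('top','top12.png')
o=robot.get_obs();print(o['wrist_force'],o['tool_pos'],o['time'])
old=cv2.imread('pics/side11.png')[:,:,::-1]
print([(np.round(q['xy'],1),q['confidence']) for n in('fork_seat','bail_grip','pot') for q in models.tip_of(a,n)[:1]])
for i in range(8): c=snap('side')
d=np.abs(c['color'].astype(int)-a['color']).max(2)[120:215,190:280];print('motion',(d>25).sum())
m=lambda i,x,y,w,h:cv2.resize(i[y:y+h,x:x+w,::-1],(400,400),interpolation=cv2.INTER_CUBIC)
cv2.imwrite('pics/m12.png',np.hstack([m(c['color'],190,125,80,80),m(b['color'],120,130,80,80)]))
```

```text
[ 0.49841415  0.07529214 -0.95024982] [ 0.49477047 -0.03309892  0.50374224] 34.825
[(array([223.1, 160.7]), 0.56), (array([225.4, 160.4]), 0.59), (array([224.8, 195.9]), 0.97)]
motion 10
```

View pics/m12.png

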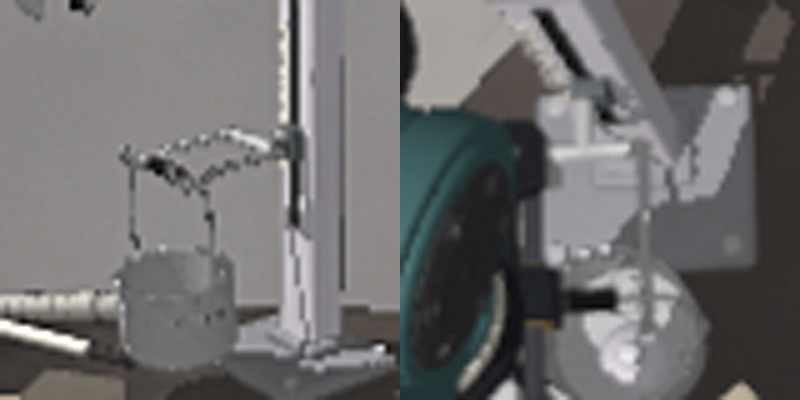

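Call:
{"op": "step_arm", "data": {"commands": [[[0,0,0,0,0,0,28],[0,0,0,0,0,0,28],[0,0,0,0,0,0,28],[0,0,0,0,0,0,28],[0,0,0,0,0,0,28],[0,0,0,0,0,0,28],[0,0,0,0,0,0,28],[0,0,0,0,0,0,28],[0,0,0,0,0,0,28],[0,0,0,0,0,0,28],[0,0,0,0,0,0,28],[0,0,0,0,0,0,28],[0,0,0,0,0,0,28],[0,0,0,0,0,0,28],[0,0,0,0,0,0,28],[0,0,0,0,0,0,28]]]}}

```text
time: 37.38
tool_pos: [0.4943, -0.0332, 0.5041]
ee_rot: [3.142, -0.0, 1.777]
wrist_force: [-0.1, -0.4, 1.3]
width: 0.0281
finger_force: 0.0
```

Run:
```python
from h import *
L=[snap('side')['color'][120:215,190:280].astype(int) for i in range(8)]
mo=[int((np.abs(x-L[0]).max(2)>25).sum()) for x in L];print('motion',mo)
if max(mo)<=12: print(robot.close_job())
```

```text
motion [0, 0, 0, 0, 0, 0, 0, 0]
the job is handed in; nothing more can be done
None
```

I handed the job in at about 38 s: the pot hangs still from both hooks of the balance with its contents in it, the arm sunk by my estimate about 80 mm, and the robot clear of everything; the hand-in call returned no verdict.

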